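Pack the masking tape away in the clip-lid box

TASK

The art class is over: pack the masking tape away. Put every loose roll on the two spindles in the box, no more than two on each, fit the lid fully down on the box with all four clips still standing open, then snap the clips flat down onto the lid in opposite-corner order: one clip, the clip diagonally across from it, and only after that the other two. Leave the paint cups and the brush where they are.

Things in the scene. Friction and masses are not known exactly. Their poses are not given: they have to be found in the camera images.
- box: a white open plastic box fixed to the table, 140 mm (x) by 208 mm (y), walls 4 mm, rim 56 mm above the table, inner floor 6 mm above the table; two grey spindles stand on its floor. Origin at the centre of its underside, x across its short side, y along its long side. The four lid clips are hinged on the two long sides
- spindle_1 (a point): foot of the upright spindle at y = +52 mm of the box, on the inner floor; spindle 18 mm thick, 36 mm tall (top 42 mm above the table) with a tapered tip. It holds two rolls one on the other; a third would stop the lid
- spindle_2 (a point): foot of the other, equal spindle, at y = -52 mm of the box
- lid: the loose white lid, 140 x 208 x 6 mm, 160 g, with a stepped plug 6 mm deep beneath (126 x 194 mm; the box's mouth is 132 x 200 mm) and a bar grip on top in the middle, 16 mm (x) by 70 mm (y) by 30 mm high. Origin: centre of the plug's underside, z up; the grip's top is 42 mm above it. Starts flat on the table. Fully down on the box, its origin is 50 mm and its top face 62 mm above the table; fits either way round
- tape_1: a roll of masking tape, 52 mm outer diameter, 20 mm wide, with a 28 mm hole right through it; 50 g, give or take. Origin at the centre of the roll, z along the hole. At the start it lies flat on the mat (3 mm thick). Some of the four rolls may be absent
- tape_2: a roll of masking tape, 52 mm outer diameter, 20 mm wide, with a 28 mm hole right through it; 50 g, give or take. Origin at the centre of the roll, z along the hole. At the start it lies flat on the mat (3 mm thick). Some of the four rolls may be absent
- tape_3: a roll of masking tape, 52 mm outer diameter, 20 mm wide, with a 28 mm hole right through it; 50 g, give or take. Origin at the centre of the roll, z along the hole. At the start it lies flat on the mat (3 mm thick). Some of the four rolls may be absent
- tape_4: a roll of masking tape, 52 mm outer diameter, 20 mm wide, with a 28 mm hole right through it; 50 g, give or take. Origin at the centre of the roll, z along the hole. At the start it lies flat on the mat (3 mm thick). Some of the four rolls may be absent
- clip_a (a joint): lid clip at the +x +y corner of the box, a grey tab 28 x 24 x 5 mm. 0 = shut, flat on the lid's edge, pointing inwards; 1.57 upright; up to 2.3 leaning outwards. Stiff hinge (2 N at the tab's end), stays where it is left. Hinge line along the box's long side at x = +77 mm, 60 mm above the table, tab's middle at y = +75 mm; shut, the tab's top is 67.5 mm above the table. Opposite corner: clip_c
- clip_b (a joint): lid clip at the +x -y corner of the box, a grey tab 28 x 24 x 5 mm. 0 = shut, flat on the lid's edge, pointing inwards; 1.57 upright; up to 2.3 leaning outwards. Stiff hinge (2 N at the tab's end), stays where it is left. Hinge line along the box's long side at x = +77 mm, 60 mm above the table, tab's middle at y = -75 mm; shut, the tab's top is 67.5 mm above the table. Opposite corner: clip_d
- clip_c (a joint): lid clip at the -x -y corner of the box, a grey tab 28 x 24 x 5 mm. 0 = shut, flat on the lid's edge, pointing inwards; 1.57 upright; up to 2.3 leaning outwards. Stiff hinge (2 N at the tab's end), stays where it is left. Hinge line along the box's long side at x = -77 mm, 60 mm above the table, tab's middle at y = -75 mm; shut, the tab's top is 67.5 mm above the table. Opposite corner: clip_a
- clip_d (a joint): lid clip at the -x +y corner of the box, a grey tab 28 x 24 x 5 mm. 0 = shut, flat on the lid's edge, pointing inwards; 1.57 upright; up to 2.3 leaning outwards. Stiff hinge (2 N at the tab's end), stays where it is left. Hinge line along the box's long side at x = -77 mm, 60 mm above the table, tab's middle at y = +75 mm; shut, the tab's top is 67.5 mm above the table. Opposite corner: clip_b
- clip_a_end (a point): middle of the free end of the tab of clip_a, 28 mm from its hinge line
- clip_b_end (a point): middle of the free end of the tab of clip_b, 28 mm from its hinge line
- clip_c_end (a point): middle of the free end of the tab of clip_c, 28 mm from its hinge line
- clip_d_end (a point): middle of the free end of the tab of clip_d, 28 mm from its hinge line
- mat: a cork work mat, 250 x 210 x 3 mm, fixed to the table, on which the rolls lie at the start. Origin at the centre of its underside
- cup_full: a clear plastic cup of paint, 68 mm across the rim, 75 mm tall; leave it where it stands
- cup_low: another such cup, nearly used up; leave it where it stands
- brush: a paint brush lying on the table, 200 mm long; leave it where it stands

How it is judged:
By the outcome, as a careful person would: the job done as asked, in the order asked, and still so for the second after the job is handed in, with the robot touching nothing.
Of tape_1, tape_2, tape_3, tape_4 only 2 to 4 are there at a start; the rules pass over those that are not, and their reading is None.
At some moment in a run one of tape_1, tape_2, tape_3, tape_4, lid may be knocked a few centimetres aside while the robot is not near it.
Once in a run the grip may slacken for a moment while it holds something.
It also fails if it takes over 210 s, if anything falls off the work surface, if the arm or the gripper's body presses on something with over 40 N, if the wrist force passes 120 N, or if a joint passes its speed limit or range.

ROBOT

A 6-joint arm with a two-finger parallel gripper is mounted at the origin on the work surface. World frame = base frame: x ahead of the robot, y to its left, z up, the work surface at z = 0. Lengths are in m, angles in rad, forces in N, time in s.
With the tool pointing down it reaches from about 0.275 to 0.875 m from the base axis. Payload 12.5 kg.
Tool frame: the origin (TCP) lies at the very end of the fingers, on their centre line; the grasp point (between the pads) lies 19 mm behind it; x points along the fingers, y is the direction in which the jaws open and shut, and the axes are right-handed (so a half turn about x gives the same grasp; the last joint's range is limited). The gripper opens to 85 mm and grips with 20 to 120 N. Pads are 22 mm wide; open, the fingers measure 114 mm over their backs; the gripper's body (76 mm by 85 mm) begins 54 mm behind the grasp point. The pads swing forward as they close: fully open they stand 13 mm farther back than shut.
Start: joints at [1.217, 0.351, 1.652, -0, 1.139, -0.085], TCP at [0.146, 0.53, 0.231] pointing down, gripper open.
Joint ranges: [-2.75, 2.75], [-0.79, 2.1], [0.01, 2.65], [-1.57, 4.71], [0.07, 3.14], [-2.87, 2.87]. Speed limits (rad/s): [2.22, 2.22, 2.79, 3.14, 3.14, 3.14].

INTERFACE

Orientations are given as a 3x3 rotation matrix whose columns are the frame's x, y, z axes.
In Python, from bench import manip gives the robot as it stands. Calls block until the motion is done:
- manip.move_ptp(position, orientation): joint-space move of the TCP to a pose.
- manip.move_l(position, attitude=None, max_speed=0.15): straight line of the TCP; attitude=None keeps the orientation; max_speed is the mean speed in m/s.
- manip.move_j(angles): joint-space move.
- manip.set_gripper(opening, effort=None): opening from 0.0 (shut) to 1.0 (fully open); effort is the grip in N (None keeps the last); returns when the fingers have stopped.
- manip.dwell(seconds).
- manip.inverse_kinematics(position, orientation): joint angles nearest the present ones, or None.
- manip.grab_frame(name): name is "scene" or "top" or "wrist"; returns (picture, depth): 384x512x3 uint8, red, green, blue; 384x512 float32, m along the optical axis (not along the pixel's ray), 0 where there is no reading.
- manip.get_calibration(name): a dict with "camera_matrix" (3x3 intrinsics, pixels), "k1" (the pictures are not rectified: a ray, as slopes to the right and down, at radius r is drawn at 1 + k1 r^2 times it, then the intrinsics apply), "R" (3x3) and "t" (3): a world point X has camera coordinates R X + t. Camera axes: x right, y down, z forward; pixel columns grow to the right and rows downward; lengths in m; the calibration is good to about 2 mm. A picture is of the moment at which its call begins: read the wrist's pose just before it. get_calibration takes no time and is no camera call; for the wrist camera it gives the pose at the moment of the call.
A pose or a line that the arm cannot do raises manip.Unreachable and nothing moves.
- manip.sign_off(): hands the job in, once; it reports no verdict.
Trained networks look in the newest picture that a camera, given by its name, has taken for a name from the list of things; names that differ only in an ending like _2 or _b are one class to them, and where a whole thing is asked for, a point or a joint stands for the part that bears it (a point fixed in the world has none). Each returns a list of dicts, best first, with "confidence" (0 to 1); they miss things now and then, are a little off and sometimes report something else, mostly with a low value. They report only what shows in the picture. A call takes as long as a camera call.
- manip.look_for(camera, name): "at" ([x, y, z] in m, in world coordinates, good to about 4 mm: the middle of the surface that is visible of it).
Readings, each from a call of its own:
- manip.current_time(): time.
- manip.current_qpos(): joint angles.
- manip.current_joint_vel(): joint speeds.
- manip.current_joint_torque(): joint torques, N m.
- manip.current_ee_pos(): TCP position.
- manip.current_tcp_rot(): TCP orientation.
- manip.current_force(): force on the tool from outside, world axes, zero at the start.
- manip.current_ft_torque(): the same for the moment, N m.
- manip.current_grip_width(): opening from 0.0 (shut) to 1.0 (fully open).
Only numpy, scipy, OpenCV 4.12 (cv2) and the standard library are available. Lean on these libraries where they do the work, as an engineer would, in place of code of your own. Each camera call takes 0.05 s, during which the arm holds its last target.

## Working session

There is one attempt and no reset: what is moved stays moved. The work goes in short steps, each a Python script; the robot and the scene stay as the last script left them, time stands still between calls to the robot, and variables do not carry over. Pictures are saved under pics/ and viewed, and the job is handed in when it is done.

```bash
mkdir -p pics; ls
cat > h.py <<'E'
from bench import manip
import numpy as np, cv2
def snap(cam,fn):
    im,d=manip.grab_frame(cam); cv2.imwrite('pics/'+fn,im[:,:,::-1]); np.savez('/tmp/'+cam+'.npz',im=im,d=d,**{k:np.array(v) for k,v in manip.get_calibration(cam).items()}); return im,d
def cloud(d,c):
    K=np.array(c['camera_matrix']);k1=float(c['k1']);R=np.array(c['R']);t=np.array(c['t'])
    h,w=d.shape
    u,v=np.meshgrid(np.arange(w),np.arange(h))
    pts=np.stack([u,v],-1).reshape(-1,1,2).astype(np.float64)
    n=cv2.undistortPoints(pts,K,np.array([k1,0,0,0.])).reshape(h,w,2)
    P=np.dstack([n[...,0]*d,n[...,1]*d,d])
    X=(P-t)@R
    X[d<=0]=np.nan
    return X
E
python3 - <<'E'
from h import *
np.set_printoptions(precision=3,suppress=True)
for c in ['scene','top','wrist']:
    im,d=snap(c,c+'0.png'); k=manip.get_calibration(c); X=cloud(d,k); np.save('/tmp/X'+c,X)
    print(c,-np.array(k['R']).T@np.array(k['t']),k['k1'],k['camera_matrix'])
for n in ['box','lid','tape_1','clip_a','mat','cup_full','cup_low','brush','spindle_1']:
    for c in ['top','scene']:
        print(n,c,[(np.round(a['at'],3),round(a['confidence'],2)) for a in manip.look_for(c,n)])
print(manip.current_time(),manip.current_tcp_rot())
E
```

```text
pics
scene [ 1.319 -0.544  0.674] -0.13947478974249908 [[399.432   0.    261.737]
 [  0.    399.432 191.85 ]
 [  0.      0.      1.   ]]
top [0.507 0.028 1.208] -0.010237632821491701 [[471.114   0.    245.325]
 [  0.    471.114 185.402]
 [  0.      0.      1.   ]]
wrist [0.065 0.553 0.374] -0.05828068072664078 [[308.832   0.    256.39 ]
 [  0.    308.832 187.725]
 [  0.      0.      1.   ]]
box top [(array([ 0.534, -0.022,  0.006]), 0.59), (array([ 0.421, -0.274,  0.024]), 0.47)]
box scene []
lid top []
lid scene [(array([0.502, 0.294, 0.01 ]), 0.84)]
tape_1 top [(array([ 0.54 , -0.269,  0.023]), 0.66), (array([ 0.436, -0.375,  0.022]), 0.57), (array([ 0.419, -0.275,  0.021]), 0.57)]
tape_1 scene [(array([ 0.555, -0.275,  0.019]), 0.87), (array([ 0.448, -0.384,  0.025]), 0.78), (array([ 0.434, -0.274,  0.02 ]), 0.51)]
clip_a top [(array([ 0.431, -0.071,  0.071]), 0.55), (array([0.633, 0.033, 0.071]), 0.48), (array([0.47 , 0.08 , 0.072]), 0.45)]
clip_a scene [(array([0.637, 0.033, 0.077]), 0.65), (array([0.5  , 0.296, 0.011]), 0.56), (array([ 0.599, -0.106,  0.075]), 0.49)]
mat top [(
[... 184 characters left out ...]
 0.025]), 0.3)]
mat scene [(array([ 0.514, -0.34 ,  0.002]), 0.65)]
cup_full top [(array([0.746, 0.247, 0.052]), 0.65)]
cup_full scene [(array([0.75 , 0.235, 0.051]), 0.72), (array([ 0.52 , -0.018,  0.03 ]), 0.29)]
cup_low top [(array([ 0.729, -0.262,  0.029]), 0.6)]
cup_low scene [(array([ 0.73 , -0.255,  0.054]), 0.78)]
brush top [(array([ 0.732, -0.01 ,  0.012]), 0.63)]
brush scene [(array([ 0.749, -0.015,  0.014]), 0.81)]
spindle_1 top [(array([ 0.538, -0.018,  0.009]), 0.75), (array([ 0.496, -0.326,  0.005]), 0.69), (array([0.473, 0.074, 0.069]), 0.45)]
spindle_1 scene [(array([ 0.518, -0.019,  0.03 ]), 0.69)]
1.05 [[-0.     0.265  0.964]
 [-0.     0.964 -0.265]
 [-1.    -0.    -0.   ]]
```

View pics/top0.png

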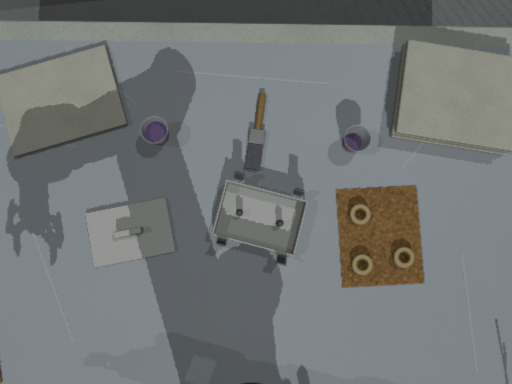

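View pics/scene0.png

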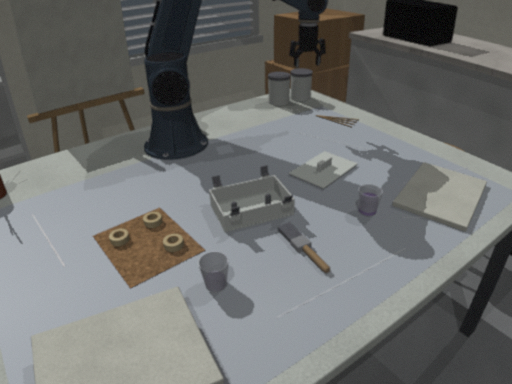

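View pics/wrist0.png

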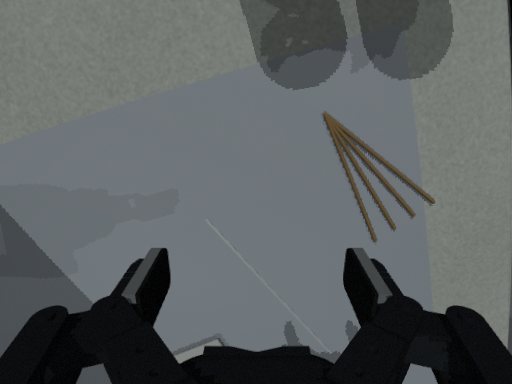

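```bash
cat >> h.py <<'E'
def Rt(a):
    c,s=np.cos(a),np.sin(a); return np.array([[0,-s,c],[0,c,s],[-1,0,0]],float)
np.set_printoptions(precision=4,suppress=True)
E
python3 - <<'E'
from h import *
for i,(x,y) in enumerate([(0.55,0.28),(0.60,-0.018),(0.56,-0.32)]):
    manip.move_ptp([x,y,0.27],Rt(0)); manip.dwell(0.3)
    k=manip.get_calibration('wrist'); im,d=snap('wrist',f'w1_{i}.png'); np.savez(f'/tmp/w1_{i}.npz',im=im,X=cloud(d,k),d=d)
    print(-np.array(k['R']).T@np.array(k['t']), manip.current_ee_pos())
    for n in ['lid','tape_1','clip_a','box','spindle_1']: print(n,[(np.round(a['at'],3),round(a['confidence'],2)) for a in manip.look_for('wrist',n)])
print(manip.current_time(),manip.current_force())
E
```

```text
[0.4663 0.2809 0.4134] [0.5498 0.2803 0.27  ]
lid [(array([0.49 , 0.308, 0.008]), 0.81)]
tape_1 []
clip_a [(array([0.629, 0.039, 0.074]), 0.74)]
box [(array([0.542, 0.019, 0.008]), 0.94)]
spindle_1 [(array([0.544, 0.017, 0.006]), 0.87), (array([0.489, 0.311, 0.009]), 0.41), (array([ 0.723, -0.006,  0.017]), 0.35)]
[ 0.5165 -0.0168  0.4134] [ 0.6    -0.0174  0.27  ]
lid [(array([0.499, 0.254, 0.008]), 0.96), (array([0.473, 0.072, 0.071]), 0.27)]
tape_1 [(array([ 0.432, -0.265,  0.025]), 0.75), (array([ 0.541, -0.266,  0.02 ]), 0.71), (array([0.627, 0.035, 0.069]), 0.26)]
clip_a [(array([ 0.591, -0.107,  0.078]), 0.71), (array([0.626, 0.034, 0.071]), 0.63), (array([0.473, 0.076, 0.069]), 0.58), (array([ 0.437, -0.071,  0.063]), 0.47), (array([ 0.526, -0.019,  0.008]), 0.38)]
box [(array([ 0.527, -0.017,  0.008]), 0.75)]
spindle_1 [(array([ 0.525, -0.016,  0.007]), 0.78)]
[ 0.4768 -0.3188  0.4135] [ 0.5603 -0.3195  0.2701]
lid []
tape_1 [(array([ 0.435, -0.378,  0.025]), 0.95), (array([ 0.413, -0.27 ,  0.025]), 0.76), (array([ 0.544, -0.268,  0.021]), 0.59)]
clip_a [(array([ 0.43 , -0.071,  0.067]), 0.79), (array([ 0.59 , -0.108,  0.075]), 0.55)]
box [(array([ 0.523, -0.061,  0.007]), 0.74)]
spindle_1 [(array([ 0.52 , -0.062,  0.006]), 0.65)]
6.9167 [ 0.3872 -0.1469 -0.6335]
```

View pics/w1_1.png

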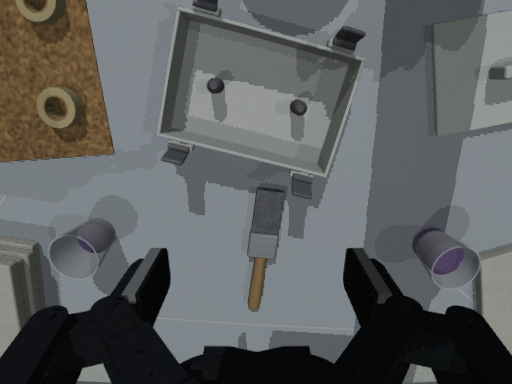

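View pics/w1_0.png

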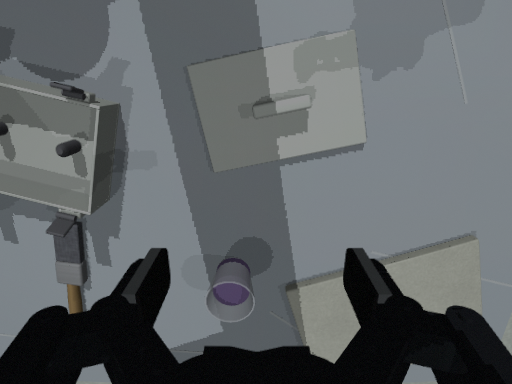

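View pics/w1_2.png

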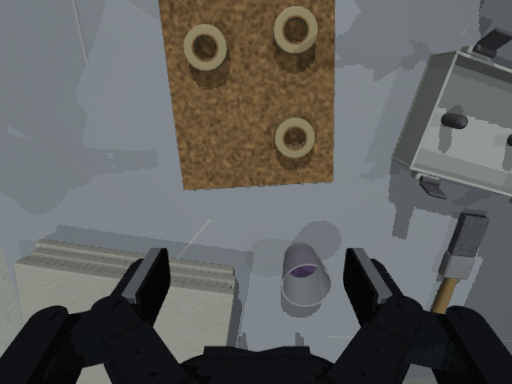

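```bash
cat >> h.py <<'E'
from scipy.optimize import least_squares
def near(X,cx,cy,r,z0,z1):
    P=X.reshape(-1,3); P=P[np.isfinite(P).all(1)]
    m=(np.hypot(P[:,0]-cx,P[:,1]-cy)<r)&(P[:,2]>z0)&(P[:,2]<z1)
    return P[m]
def circ(P,R=0.026,r=0.014):
    # annulus fit: penalise points outside the ring, robust
    def f(c):
        d=np.hypot(P[:,0]-c[0],P[:,1]-c[1]); return np.maximum(0,d-R)+np.maximum(0,r-d)
    c=P[:,:2].mean(0)
    return least_squares(f,c,loss='soft_l1',f_scale=0.001,diff_step=1e-4).x
def rect(P):
    (c,s,a)=cv2.minAreaRect((P[:,:2]*1000).astype(np.float32)); return c,s,a
E
python3 - <<'E'
from h import *
X=np.load('/tmp/w1_1.npz')['X']
P=near(X,.535,-.018,.16,.051,.061); print('box',rect(P),np.median(P[:,2]),len(P))
P=near(X,.535,-.018,.1,.035,.047); 
from scipy.cluster.vq import kmeans2
c,l=kmeans2(P[:,:2],np.array([[.53,-.07],[.54,.03]]));print('spind',c,[ (l==i).sum() for i in (0,1)], [P[l==i][:,2].max() for i in (0,1)])
for q in [(.433,-.071),(.591,-.107),(.63,.035),(.473,.075)]:
    P=near(X,*q,.03,.062,.1); print('clip',len(P),P.min(0),P.max(0))
X=np.load('/tmp/w1_0.npz')['X']
P=near(X,.49,.3,.16,.006,.02); print('lid',rect(P),np.median(P[:,2]))
P=near(X,.49,.3,.06,.035,.055); print('grip',rect(P),np.median(P[:,2]))
X=np.load('/tmp/w1_2.npz')['X']
for q in [(.543,-.268),(.433,-.378),(.419,-.271)]:
    P=near(X,*q,.045,.018,.03); print('roll',circ(P),rect(P)[:2],np.median(P[:,2]),len(P))
E
```

```text
box ((531.5637817382812, -15.5499267578125), (209.3577880859375, 160.9274444580078), 75.4826431274414) 0.056204880800182364 3222
spind [[ 0.5229 -0.07  ]
 [ 0.5464  0.0233]] [np.int64(514), np.int64(445)] [np.float64(0.04698574072619071), np.float64(0.04695793436982222)]
clip 196 [ 0.4353 -0.082   0.0621] [ 0.445  -0.0565  0.0662]
clip 421 [ 0.5812 -0.1208  0.062 ] [ 0.6012 -0.0954  0.0887]
clip 425 [0.6179 0.0236 0.062 ] [0.6417 0.0496 0.0882]
clip 504 [0.4629 0.0639 0.062 ] [0.4826 0.0886 0.0892]
lid ((492.7706298828125, 310.5128173828125), (140.59356689453125, 209.00225830078125), 11.6376371383667) 0.012809833249699497
grip ((493.1573181152344, 310.8753356933594), (16.301456451416016, 70.1895751953125), 11.8019380569458) 0.042707420984087516
roll [ 0.5432 -0.2703] ((543.1204223632812, -270.2231750488281), (51.00957489013672, 49.870338439941406)) 0.023684676499683886 924
roll [ 0.4372 -0.379 ] ((436.86334228515625, -379.2454833984375), (51.01439666748047, 50.02257537841797)) 0.023703238229099977 1182
roll [ 0.4183 -0.274 ] ((417.94354248046875, -274.011474609375), (50.862327575683594, 50.79050827026367)) 0.023717327696011054 1219
```

```bash
cat >> h.py <<'E'
def fitbox(X,g=(.532,-.017,-.25),z0=.052,z1=.06):
    P=near(X,g[0],g[1],.15,z0,z1)
    g=np.array(g,float)
    for it in range(6):
        def loc(g,P):
            c,s=np.cos(g[2]),np.sin(g[2]); D=P[:,:2]-g[:2]; return D@np.array([[c,-s],[s,c]])
        L=loc(g,P); m=(np.abs(L[:,0])<.0735)&(np.abs(L[:,1])<.108)&((np.abs(L[:,0])>.06)|(np.abs(L[:,1])>.095))
        m&=~((np.abs(L[:,0])>.055)&(np.abs(np.abs(L[:,1])-.075)<.018))
        Q=P[m]
        def f(g):
            a=np.abs(loc(g,Q)); u=np.maximum(a[:,0]-.068,a[:,1]-.102); return u
        g=least_squares(f,g,loss='soft_l1',f_scale=.0015,diff_step=1e-3,x_scale=[.01,.01,.05]).x
    return g,np.sqrt(np.mean(f(g)**2)),len(Q)
E
python3 - <<'E'
from h import *
X=np.load('/tmp/w1_1.npz')['X']; print(fitbox(X))
X=np.load('/tmp/w1_2.npz')['X']; print(fitbox(X))
X=np.load('/tmp/w1_0.npz')['X']; print(fitbox(X))
print(fitbox(np.load('/tmp/Xtop.npy')))
print(fitbox(np.load('/tmp/Xscene.npy')))
# IK check
g=(.534,-.02,-.25)
for nm,p,a in [('roll',(.543,-.27,.005),-np.pi/2+g[2]),('sp',(.545,.03,.01),-np.pi/2+g[2]),('roll',(.543,-.27,.005),np.pi/2+g[2]),('sp',(.545,.03,.01),np.pi/2+g[2]),('lid',(.493,.31,.02),-np.pi/2+.2),('lid',(.493,.31,.02),np.pi/2+.2),('clip',(.63,.035,.07),g[2]),('clip',(.43,-.07,.07),g[2])]:
    print(nm,manip.inverse_kinematics(list(p),Rt(a)))
E
```

```text
(array([ 0.532 , -0.0158, -0.2469]), np.float64(0.0013984140061537543), 2082)
(array([ 0.5319, -0.017 , -0.245 ]), np.float64(0.001321762864759809), 1023)
(array([ 0.5315, -0.0145, -0.2491]), np.float64(0.0013113060359211458), 1103)
(array([ 0.5309, -0.0191, -0.2473]), np.float64(0.0012007583296783364), 343)
(array([ 0.5327, -0.0177, -0.245 ]), np.float64(0.0017610398998573204), 227)
roll [-0.5382  0.7504  1.6305 -0.      0.7606 -0.2882]
sp [-0.0303  0.6667  1.798  -0.      0.6769  0.2197]
roll [-0.5382  0.7504  1.6305 -0.      0.7606  2.8534]
sp None
lid [ 0.4814  0.6947  1.6971 -0.      0.7497  0.2814]
lid [ 0.4814  0.6947  1.6971 -0.      0.7497 -2.8602]
clip [-0.0183  0.6859  1.5459 -0.      0.9098 -1.3391]
clip [-0.2683  0.4133  2.0651 -0.      0.6632 -1.5891]
```

```bash
cat >> h.py <<'E'
G=np.array([.532,-.0165,-.247])
def bw(x,y):
    c,s=np.cos(G[2]),np.sin(G[2]); return np.array([G[0]+c*x-s*y,G[1]+s*x+c*y])
A=-np.pi/2+G[2]
def look(x,y,a=A,z=.25,fn=None):
    zt=Rt(a)[:,2]; p=[x+.084*zt[0],y+.084*zt[1],z]
    manip.move_ptp(p,Rt(a)); manip.dwell(.2)
    k=manip.get_calibration('wrist'); im,d=manip.grab_frame('wrist')
    if fn: cv2.imwrite('pics/'+fn,im[:,:,::-1])
    return cloud(d,k)
def pick(c,a=A,z=.005,eff=40):
    R=Rt(a)
    manip.set_gripper(1.0,eff)
    manip.move_ptp([c[0],c[1],.12],R); manip.move_l([c[0],c[1],z])
    manip.set_gripper(0.0,eff); print('grip',manip.current_grip_width(),'F',manip.current_force())
    manip.move_l([c[0],c[1],.12]); manip.dwell(.1); print('lifted',manip.current_grip_width(),manip.current_force())
E
python3 - <<'E'
from h import *
X=look(.543,-.27,fn='r1.png')
P=near(X,.543,-.27,.045,.018,.03); c=circ(P); print(c,rect(P)[:2])
pick(c)
k=manip.get_calibration('wrist'); im,d=manip.grab_frame('wrist'); cv2.imwrite('pics/held1.png',im[:,:,::-1]); np.savez('/tmp/held1.npz',X=cloud(d,k))
print(manip.current_time(),manip.current_ee_pos())
E
```

```text
[ 0.5439 -0.2704] ((543.7716674804688, -270.64483642578125), (51.243812561035156, 51.092586517333984))
grip 0.5805296805408425 F [-1.6416  0.5242  5.8188]
lifted 0.5814311982542752 [ 0.5857  0.2652 -1.6676]
11.9917 [ 0.5435 -0.2701  0.1189]
```

View pics/held1.png

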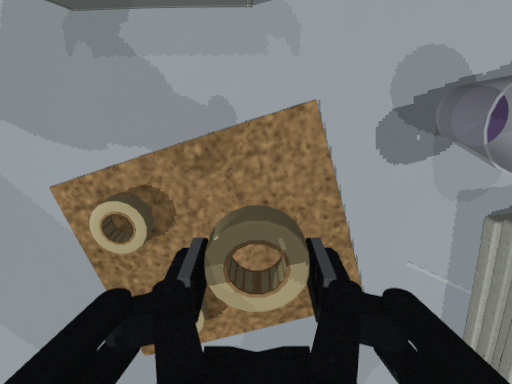

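```bash
cat >> h.py <<'E'
def held():
    e=manip.current_ee_pos(); k=manip.get_calibration('wrist'); im,d=manip.grab_frame('wrist'); X=cloud(d,k)
    P=near(X,e[0],e[1],.035,e[2]-.02,e[2]+.05)
    # top face: on the camera side of fingers
    z=np.median(P[:,2][P[:,2]>e[2]+.005]) if (P[:,2]>e[2]+.005).any() else np.nan
    return e,P
E
python3 - <<'E'
from h import *
e,P=held(); h,b=np.histogram(P[:,2]-e[2],bins=np.arange(-.02,.05,.004)); print(list(zip(np.round(b*1000),h)))
Q=P[(P[:,2]-e[2]>.008)&(P[:,2]-e[2]<.024)]; print(circ(Q)-np.array(e[:2]),e,len(Q))
E
```

```text
[(np.float64(-20.0), np.int64(0)), (np.float64(-16.0), np.int64(0)), (np.float64(-12.0), np.int64(0)), (np.float64(-8.0), np.int64(1)), (np.float64(-4.0), np.int64(154)), (np.float64(0.0), np.int64(478)), (np.float64(4.0), np.int64(565)), (np.float64(8.0), np.int64(729)), (np.float64(12.0), np.int64(836)), (np.float64(16.0), np.int64(5889)), (np.float64(20.0), np.int64(299)), (np.float64(24.0), np.int64(312)), (np.float64(28.0), np.int64(358)), (np.float64(32.0), np.int64(375)), (np.float64(36.0), np.int64(374)), (np.float64(40.0), np.int64(689)), (np.float64(44.0), np.int64(195))]
[0.0003 0.0019] [ 0.5435 -0.2701  0.1189] 7753
```

```bash
cat >> h.py <<'E'
def place(xy,zrel,a=A,zmin=None):
    # carry over, descend watching force, release
    R=Rt(a)
    manip.move_ptp([xy[0],xy[1],.13],R); manip.dwell(.1)
    f0=np.array(manip.current_force()); print('over',manip.current_grip_width(),f0)
    z=zrel+.045; manip.move_l([xy[0],xy[1],z],max_speed=.1)
    while z>zrel+1e-6:
        z=max(zrel,z-.005); manip.move_l([xy[0],xy[1],z],max_speed=.05)
        f=np.array(manip.current_force())-f0
        if np.linalg.norm(f)>8: print('contact z',z,f); break
    print('rel at',manip.current_ee_pos(),f,manip.current_grip_width())
    return z
def release(xy,w=.8):
    manip.set_gripper(w); manip.move_l([xy[0],xy[1],.13],max_speed=.15); print('t',manip.current_time())
E
python3 - <<'E'
from h import *
xy=bw(0,-.052); z=place(xy,.009)
E
```

```text
over 0.5872555355540001 [-0.3959 -0.4351 -0.3036]
rel at [ 0.5196 -0.067   0.009 ] [0.6631 0.7873 1.059 ] 0.5776346037984782
```

Run:
```python
from h import *
xy=bw(0,-.052); release(xy)
X=look(*bw(0,0),fn='b1.png'); print(fitbox(X))
P=near(X,*xy,.04,.018,.034); print(len(P),circ(P)-xy,np.median(P[:,2]))
X=look(.43,-.32,fn='m1.png')
for q in [(.437,-.379),(.418,-.274)]:
    P=near(X,*q,.045,.018,.03); print('roll',circ(P),rect(P)[:2],np.median(P[:,2]),len(P))
print(manip.current_time())
```

```text
t 17.4167
(array([ 0.5323, -0.0151, -0.2491]), np.float64(0.001353109524803821), 1636)
1107 [ 0.0002 -0.0004] 0.02660937610838912
roll [ 0.4371 -0.3787] ((437.1632385253906, -379.361572265625), (50.22582244873047, 50.4018440246582)) 0.02358763869082567 1043
roll [ 0.4177 -0.2742] ((417.9989013671875, -273.51666259765625), (50.0081787109375, 50.170753479003906)) 0.023760384119202612 1287
19.7
```

View pics/b1.png

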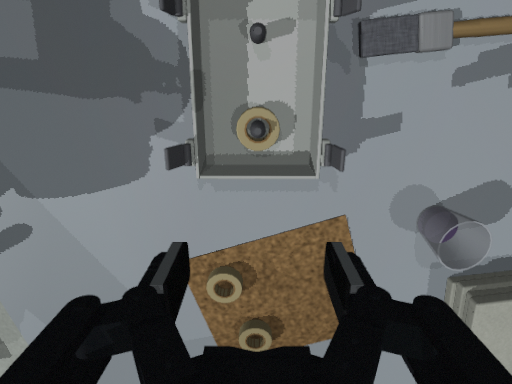

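Run:
```python
from h import *
pick([.4177,-.2741]); e,P=held(); Q=P[(P[:,2]-e[2]>.008)&(P[:,2]-e[2]<.024)]; off=circ(Q)-np.array(e[:2]); print('off',off)
xy=bw(0,.052); z=place(xy,.009)
print(manip.current_time())
```

```text
grip 0.5958692714928272 F [-2.7444  2.0834 11.9106]
lifted 0.5897215303718605 [ 0.4799  1.0311 -0.9056]
off [0.0004 0.0021]
over 0.5918674022735013 [-0.3455  0.1599 -1.1138]
rel at [0.5453 0.0339 0.0092] [1.7248 0.3201 4.3381] 0.5920732709600326
27.7167
```

Run:
```python
from h import *
xy=bw(0,.052); release(xy)
X=look(*bw(0,0),fn='b2.png'); print(fitbox(X))
for s in (-.052,.052):
    q=bw(0,s);P=near(X,*q,.04,.018,.034); print(len(P),circ(P)-q,np.median(P[:,2]))
X=look(.43,-.36)
P=near(X,.437,-.379,.06,.018,.03); c=circ(P);print('roll',c,rect(P)[:2],len(P))
pick(c,z=.006); e,P=held(); Q=P[(P[:,2]-e[2]>.008)&(P[:,2]-e[2]<.024)]; off=circ(Q)-np.array(e[:2]); print('off',off)
z=place(xy,.031)
print(manip.current_time())
```

```text
t 28.9917
(array([ 0.5324, -0.0148, -0.248 ]), np.float64(0.0012788206315158018), 1577)
1103 [ 0.0002 -0.0002] 0.026560109392355216
1424 [0.0008 0.0007] 0.026738696233461534
roll [ 0.437  -0.3795] ((437.2881164550781, -378.6044006347656), (49.625267028808594, 51.326473236083984)) 1122
grip 0.5888587322108005 F [-1.9798  1.724   9.5082]
lifted 0.5903087735876049 [-0.2682 -0.2827 -1.0172]
off [0.0003 0.0021]
over 0.5871841585168166 [ 0.6407  0.547  -0.5848]
rel at [0.5446 0.0339 0.0307] [-0.7296 -0.5736  0.005 ] 0.5880750418423776
39.575
```

View pics/b2.png

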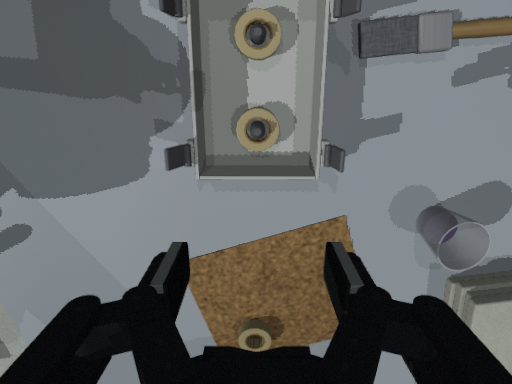

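Run:
```python
from h import *
xy=bw(0,.052); release(xy)
X=look(*bw(0,.0),z=.3,fn='b3.png'); print(fitbox(X),fitbox(X,z0=.053,z1=.0585))
P=near(X,*xy,.04,.038,.054); print(len(P),circ(P)-xy,np.median(P[:,2]))
for cx,cy in ((1,1),(1,-1),(-1,-1),(-1,1)):
    q=bw(cx*.083,cy*.075); P=near(X,*q,.025,.06,.1)
    c,s=np.cos(G[2]),np.sin(G[2]); L=(P[:,:2]-G[:2])@np.array([[c,-s],[s,c]]); print(cx,cy,len(P),L.min(0),L.max(0),P[:,2].max(), L[P[:,2]>.078].mean(0))
a=-np.pi/2+.2045
X=look(.4929,.3106,a=a,z=.3,fn='l1.png')
P=near(X,.49,.3,.16,.006,.02); print('lid',rect(P),np.median(P[:,2]))
P=near(X,.49,.3,.08,.035,.055); print('grip',rect(P),np.median(P[:,2]))
print(manip.current_time())
```

```text
t 40.7
(array([ 0.5323, -0.0152, -0.2478]), np.float64(0.0013647710028749772), 1237) (array([ 0.5323, -0.0152, -0.2481]), np.float64(0.001347879279992421), 1190)
1343 [-0.0008 -0.0002] 0.046604893359708424
1 1 544 [0.0726 0.0629] [0.0931 0.0875] 0.0875369112697213 [0.0886 0.074 ]
1 -1 345 [ 0.0731 -0.0857] [ 0.0899 -0.0618] 0.08920522340443102 [ 0.0856 -0.0735]
-1 -1 446 [-0.0965 -0.0859] [-0.0731 -0.0615] 0.08505809607807409 [-0.0926 -0.0732]
-1 1 449 [-0.0891  0.0633] [-0.0728  0.0881] 0.09002040503406564 [-0.0842  0.0742]
lid ((493.3829345703125, 308.3492431640625), (140.96871948242188, 203.5799102783203), 11.709031105041504) 0.01278035675637967
grip ((493.2959899902344, 310.04852294921875), (15.25393009185791, 69.22433471679688), 11.280745506286621) 0.04255695968332002
43.3167
```

View pics/b3.png

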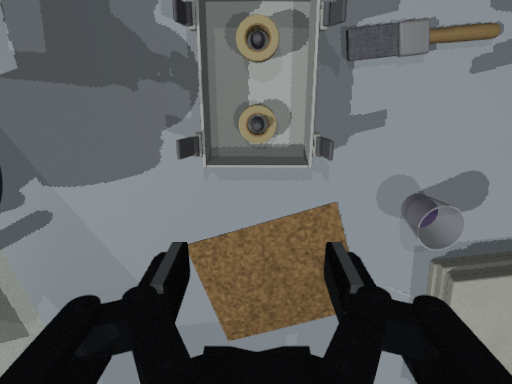

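View pics/l1.png

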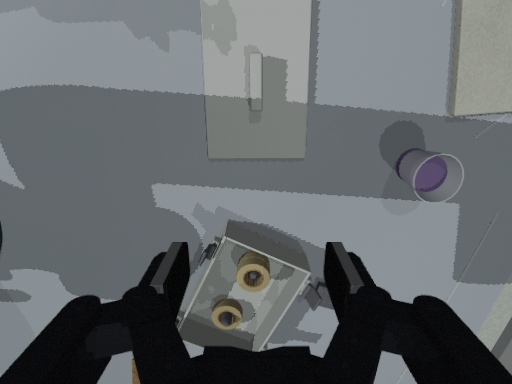

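Run:
```python
from h import *
a=-np.pi/2+.2035
pick([.4933,.3103],a=a,z=.017,eff=70)
k=manip.get_calibration('wrist'); im,d=manip.grab_frame('wrist'); cv2.imwrite('pics/held2.png',im[:,:,::-1]); X=cloud(d,k)
e=np.array(manip.current_ee_pos()); 
P=near(X,e[0],e[1],.16,e[2]-.012,e[2]+.006); print(rect(P),np.median(P[:,2])-e[2],e)
print(manip.current_time())
```

```text
grip 0.1750798962134731 F [-0.6031  0.2052  4.7861]
lifted 0.1717819006100411 [ 1.1246 -1.1387 -0.515 ]
((492.3265075683594, 310.76336669921875), (140.08071899414062, 207.3983154296875), 11.608345031738281) -0.004722811198460131 [0.4928 0.31   0.1189]
46.9
```

View pics/held2.png

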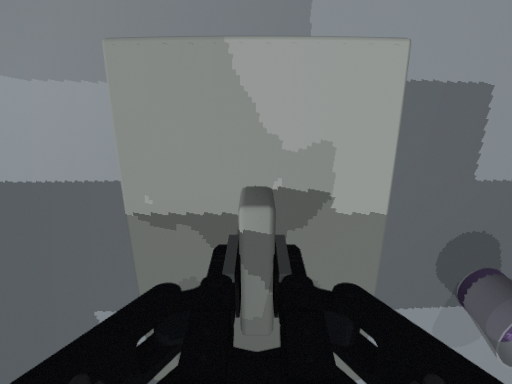

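Run:
```python
from h import *
b=np.array([.5323,-.0152,-.248]); a=-np.pi/2+b[2]; R=Rt(a)
e=manip.current_ee_pos(); manip.move_l([e[0],e[1],.16])
manip.move_ptp([b[0],b[1],.16],R); manip.dwell(.3)
f0=np.array(manip.current_force()); print(manip.current_grip_width(),f0)
k=manip.get_calibration('wrist'); im,d=manip.grab_frame('wrist'); cv2.imwrite('pics/held3.png',im[:,:,::-1]); X=cloud(d,k)
e=np.array(manip.current_ee_pos()); P=near(X,e[0],e[1],.16,e[2]-.012,e[2]+.006); print(rect(P),np.median(P[:,2])-e[2],e)
manip.move_l([b[0],b[1],.085],max_speed=.08)
for z in np.arange(.083,.0679,-.0015):
    manip.move_l([b[0],b[1],z],max_speed=.03); manip.dwell(.05)
    f=np.array(manip.current_force())-f0; print(round(z,4),f,np.array(manip.current_ee_pos())[2])
    if np.linalg.norm(f)>12: break
print(manip.current_time(),manip.current_grip_width())
```

```text
0.1767144956284472 [-0.0592 -0.4405  0.1299]
((532.2020874023438, -13.70556640625), (207.29034423828125, 139.9896240234375), 75.81863403320312) -0.00458376864731469 [ 0.5323 -0.0147  0.16  ]
0.083 [-0.4022  1.6855 -1.9801] 0.08313056390053734
0.0815 [ 0.4218 -0.0406 -1.0478] 0.08144543830810477
0.08 [ 0.9444  0.2955 -2.1177] 0.07994854822864722
0.0785 [ 0.3703  0.7297 -1.1375] 0.07845419322000374
0.077 [ 0.4572  1.1681 -1.2061] 0.07694488171184244
0.0755 [ 0.3606  0.9249 -0.6748] 0.07545960930191478
0.074 [-0.6302  0.5554 -1.0913] 0.07395638989931749
0.0725 [ 0.1228 -0.0702 -0.9966] 0.0724550709147635
0.071 [-0.5453  1.8167 -1.1335] 0.07096000721265075
0.0695 [-0.0292  1.2206 -1.4999] 0.0694422133836606
0.068 [-0.197   0.2502 -1.1057] 0.06795565234254423
53.3 0.17330459664286685
```

Slid in freely. Lower until contact, release, and check the seating.

Run:
```python
from h import *
b=np.array([.5323,-.0152,-.248])
f0=np.array(manip.current_force())
for z in [.067,.066,.065]:
    manip.move_l([b[0],b[1],z],max_speed=.03); manip.dwell(.05)
    f=np.array(manip.current_force())-f0; print(z,f)
    if f[2]>10: break
manip.set_gripper(.6); manip.move_l([b[0],b[1],.13],max_speed=.1)
X=look(b[0],b[1],z=.3,fn='lid1.png')
P=near(X,b[0],b[1],.13,.059,.07)
c,s=np.cos(b[2]),np.sin(b[2]); L=(P[:,:2]-b[:2])@np.array([[c,-s],[s,c]]); m=(abs(L[:,0])<.06)&(abs(L[:,1])<.1)
A_=np.c_[L[m],np.ones(m.sum())]; print('plane',np.linalg.lstsq(A_,P[m][:,2],rcond=None)[0], L[:,1].min(),L[:,1].max())
P=near(X,b[0],b[1],.06,.085,.1); print('grip',rect(P),np.median(P[:,2]))
for n,cx,cy in (('a',1,1),('b',1,-1),('c',-1,-1),('d',-1,1)):
    q=bw(cx*.083,cy*.075); P=near(X,*q,.025,.068,.1); L=(P[:,:2]-b[:2])@np.array([[c,-s],[s,c]]); print(n,len(P),P[:,2].max(), L[P[:,2]>.078].mean(0))
print(manip.current_time())
```

```text
0.067 [-1.0871  0.0392  6.066 ]
0.066 [-7.2207  0.6128 19.491 ]
plane [0.0011 0.0014 0.0628] -0.10301625570670332 0.08910972620905089
grip ((533.1600341796875, -14.718482971191406), (68.67237854003906, 15.278783798217773), 75.57315063476562) 0.09254324856657105
a 322 0.08783920905905014 [0.0886 0.0731]
b 204 0.08871230756305735 [ 0.0857 -0.0743]
c 252 0.08428148595060696 [-0.0925 -0.0745]
d 260 0.08959024617785397 [-0.0842  0.0733]
56.1667
```

View pics/lid1.png

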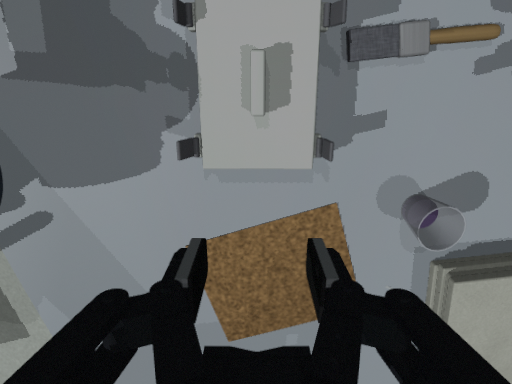

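```bash
cat >> h.py <<'E'
b=np.array([.5323,-.0152,-.248])
def bl(x,y,z):
    c,s=np.cos(b[2]),np.sin(b[2]); return [b[0]+c*x-s*y,b[1]+s*x+c*y,z]
def clip(cx,cy):
    R=Rt(b[2])
    y=cy*.075
    manip.move_ptp(bl(cx*.128,y,.16),R); manip.dwell(.1); f0=np.array(manip.current_force())
    manip.move_l(bl(cx*.128,y,.076),max_speed=.1)
    for x in (.11,.1,.095,.09,.085,.08,.075,.07,.065,.061):
        manip.move_l(bl(cx*x,y,.076),max_speed=.06); f=np.array(manip.current_force())-f0
        if np.linalg.norm(f)>6: print('sweep',x,f)
        if np.linalg.norm(f)>30: print('ABORT');return
    for z in (.074,.072,.07,.069,.068,.067,.066,.065,.064):
        manip.move_l(bl(cx*.061,y,z),max_speed=.03); manip.dwell(.05); f=np.array(manip.current_force())-f0
        print(z,f,manip.current_ee_pos()[2])
        if f[2]>20: break
    manip.move_l(bl(cx*.061,y,.16),max_speed=.15); print('t',manip.current_time())
E
python3 - <<'E'
from h import *
manip.set_gripper(0.0,30)
clip(1,1)
k=manip.get_calibration('wrist'); im,d=snap('wrist','c1.png')
E
```

```text
0.074 [ 0.2453 -0.103  -0.8792] 0.07380770025661355
0.072 [ 0.5999  0.2281 -1.2143] 0.07182517980751256
0.07 [ 0.6667 -0.6054 -0.1995] 0.06989041033620923
0.069 [ 0.3112  0.137  -0.2944] 0.06895687198091449
0.068 [ 0.0936 -0.2558  0.3255] 0.06792203163662539
0.067 [-3.497  -0.3403  6.7837] 0.06754285921371672
0.066 [-6.8281 -0.3235 16.6579] 0.06738496158503585
0.065 [-10.957   -0.1029  26.0531] 0.06726557710085711
t 64.95
```

View pics/c1.png

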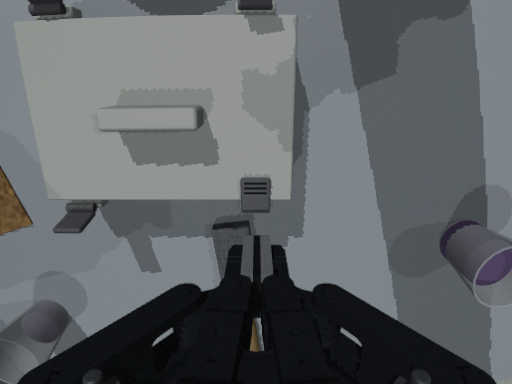

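Run:
```python
from h import *
clip(-1,-1)
X=look(b[0],b[1],a=A,z=.3,fn='c2.png')
c,s=np.cos(b[2]),np.sin(b[2])
for n,cx,cy in (('a',1,1),('b',1,-1),('c',-1,-1),('d',-1,1)):
    q=bl(cx*.063,cy*.075,0)[:2]; P=near(X,*q,.012,.055,.1); print(n,len(P),np.median(P[:,2]))
```

```text
0.074 [-0.659   0.1668 -1.5919] 0.07389806842996743
0.072 [ 0.2201 -0.0139 -0.6219] 0.07188847533630638
0.07 [-0.2293  0.6313 -0.2602] 0.06986907714589488
0.069 [ 0.9205 -0.857   0.2939] 0.06897294711385227
0.068 [ 1.9652 -0.8438  1.1123] 0.06799576961774387
0.067 [ 0.5214 -0.3335  8.8528] 0.06743774393697592
0.066 [-4.6696  1.5982 22.74  ] 0.06720028973632555
t 72.6917
a 401 0.06858638481514959
b 260 0.06267903151309116
c 295 0.06812763909990104
d 360 0.06268461937923969
```

View pics/c2.png

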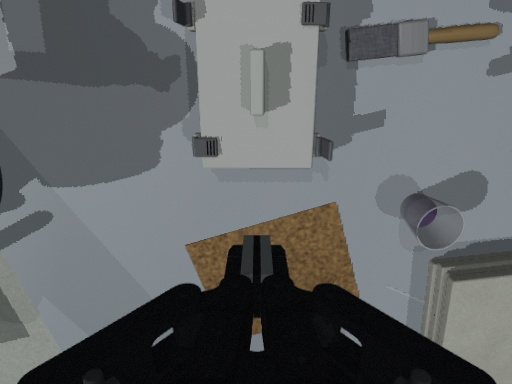

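Clips a (316,13) and c (205,146) lie shut on the lid, while b and d still stand open. Now the other two.

Run:
```python
from h import *
clip(1,-1); clip(-1,1)
X=look(b[0],b[1],a=A,z=.3,fn='c3.png')
for n,cx,cy in (('a',1,1),('b',1,-1),('c',-1,-1),('d',-1,1)):
    q=bl(cx*.063,cy*.075,0)[:2]; P=near(X,*q,.012,.055,.1); print(n,len(P),np.median(P[:,2]),P[:,2].max())
P=near(X,b[0],b[1],.05,.059,.065); print('lid top',np.median(P[:,2]))
manip.move_ptp([.3,.35,.3],Rt(0)); snap('top','top9.png'); snap('scene','scene9.png')
for n in ['tape_1','cup_full','cup_low','brush']: print(n,[(np.round(q['at'],3),round(q['confidence'],2)) for q in manip.look_for('top',n)])
print(manip.current_time())
```

```text
0.074 [-0.5984 -0.3499 -0.9664] 0.07380667806700639
0.072 [-0.3932 -1.621  -0.441 ] 0.07185343800111962
0.07 [-1.5497 -0.2048 -0.8899] 0.06989096127956106
0.069 [-0.3924 -1.2659 -0.8416] 0.06897229481416331
0.068 [-1.1284 -0.842   0.2272] 0.06794207836820051
0.067 [-4.5814 -0.0428  6.6875] 0.0674988230189845
0.066 [-7.4904  0.1676 16.5789] 0.06736961127288559
0.065 [-11.7126   1.066   27.2881] 0.06719896546135291
t 82.75
0.074 [-0.8183  0.2274 -0.6275] 0.07393041043753554
0.072 [-0.3314  0.1187  0.4089] 0.07187700419826173
0.07 [-1.1158  1.0156  1.2596] 0.06988202875448248
0.069 [0.6952 0.4325 1.7148] 0.06897600011636015
0.068 [ 0.5153 -0.9664  2.5775] 0.06800994931814362
0.067 [-1.7172 -0.8025  9.3416] 0.06744555808513253
0.066 [-5.7841 -0.4254 20.5736] 0.0672376398111197
t 90.4417
a 401 0.06840591252175536 0.07117982630769198
b 293 0.06823869672854317 0.07024611315539439
c 297 0.06814270118030982 0.07055448436337168
d 404 0.06841490709916834 0.0707702507641736
lid top 0.06280391732249962
tape_1 []
cup_full [(array([ 0.452, -0.073,  0.07 ]), 0.71), (array([0.745, 0.25 , 0.05 ]), 0.56)]
cup_low [(array([ 0.732, -0.256,  0.031]), 0.88), (array([ 0.486, -0.324,  0.003]), 0.21)]
brush [(array([ 0.729, -0.008,  0.012]), 0.96)]
93.9333
```

View pics/c3.png

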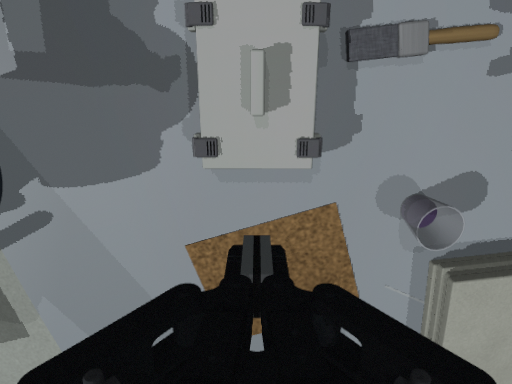

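View pics/top9.png

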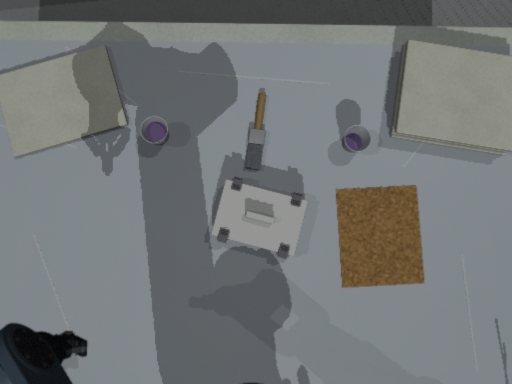

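View pics/scene9.png

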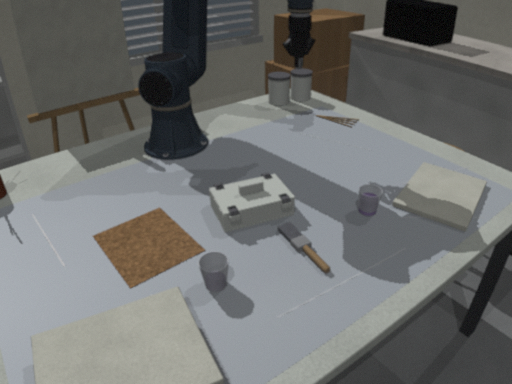

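All four clips are shut, the lid is down, the mat is empty, and the cups and brush are in place.

```bash
python3 -c "
from h import *
manip.sign_off()"
```

```text
the job is handed in; nothing more can be done
```

The tape is packed away and the job is handed in, at about 94 s on the robot's clock; no verdict was reported.

- **Rolls:** Three rolls were present. I put two on `spindle_1` and one on `spindle_2`. After each release they sat within about 1 mm of the spindle centres and at the expected heights.
- **Lid:** It went fully down with all four clips still open. The depth picture read its top at 62.8 mm against 62 mm expected, a small offset like the one on other known heights.
- **Clips:** I pressed them flat in the order a, c (the opposite corner), then b, d. A check between the pairs showed b and d still open. At the end all four tab tops read about 68.3 mm, against 67.5 mm expected.
- **Everything else:** The last pictures show the mat empty and no loose rolls. The cups and brush are within a few millimetres of where they were first seen, which is about the detector's accuracy.

No check failed. The detector once took a spot on the box for `cup_full`; the picture shows only the two cups in their places.

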